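# Stand the fallen bottle back up in its row

## Task

One of the bottles in the steel bench tray has toppled and lies in its row. Stand it back up on its base, cap on top, in the gap between its standing neighbours, set down on the tray floor rather than dropped, and let go of it. Leave the other bottles and jars and the things on the bench where they are.

Things in the scene. Friction and masses are not known exactly. Their poses are not given: they have to be found in the camera images.
- bottle_mid (a point): The one lying bottle: white, blue screw cap, 135 mm long, about 0.2 kg. Point on its axis at mid-length; x axis from base to cap. From the base: body 60 mm diameter to 90 mm, neck 33 mm diameter to 109 mm, cap 40 mm diameter from 109 to 135 mm (centre 54.5 mm from this point). Lies along the lane in a gap of about 270 mm: at least 75 mm free beyond the cap, 20 mm behind the base. Stands with this point 79.5 mm over the bench.
- tray: Fixed stainless bottle tray with one straight lane. Origin on the bench surface under its middle; y axis along the lane, x across, z up. Lane floor 12 mm above the bench, 570 mm long, 80 mm wide inside; lips 3 mm thick along both long sides stand 8 mm above the floor (20 mm above the bench); a 3 mm plate at each end, up to 86 mm above the bench.
- small_a_mid (a point): A small white round bottle with blue cap standing in the lane, 50 mm diameter, 104 mm tall; this point is on its axis half-way up, z axis up.
- small_b_mid (a point): A second, like small_a_mid: small white round bottle standing in the lane, 50 mm diameter, 104 mm tall; point on its axis half-way up, z axis up.
- jar_a_mid (a point): A brown glass jar with a wide black lid standing in the lane, 58 mm diameter, 88 mm tall; point on its axis half-way up, z axis up.
- jar_b_mid (a point): A white plastic jar with a wide white lid standing in the lane, 59 mm diameter, 94 mm tall; point on its axis half-way up, z axis up.
- mouse: Black computer mouse on the bench, 104 x 60 x 36 mm, origin at the centre of its underside.
- tip_box: Pipette tip box, grey with a clear lid, 122 x 84 x 80 mm, origin at the centre of its underside.
- mug: White mug, 80 mm diameter, 95 mm tall, origin at the centre of its underside.
Mind the look-alikes: they are no part of the job. What is shaped like the part that bears jar_b_mid but purple or turquoise is not meant.

How it is judged:
By the outcome, as a careful person would: the job done as asked, in the order asked, and still so for the second after the job is handed in, with the robot touching nothing.
It also fails if it takes over 38 s, if anything falls off the work surface, if the arm or the gripper's body presses on something with over 40 N, if the wrist force passes 120 N, or if a joint passes its speed limit or range.

## Robot

A 7-joint arm with a two-finger parallel gripper is mounted at the origin on the work surface. World frame = base frame: x ahead of the robot, y to its left, z up, the work surface at z = 0. Lengths are in m, angles in rad, forces in N, time in s.
With the tool pointing down it reaches from about 0.4 to 0.85 m from the base axis. Payload 10.4 kg.
Tool frame: the origin (TCP) lies midway between the tips of the shut fingers; the grasp point (between the pads) lies 19 mm behind it; z points along the fingers, x is the direction in which the jaws open and shut, and the axes are right-handed (so a half turn about z gives the same grasp; the last joint's range is limited). The gripper opens to 85 mm and grips with 20 to 120 N. Pads are 22 mm wide; open, the fingers measure 114 mm over their backs; the gripper's body (76 mm by 85 mm) begins 54 mm behind the grasp point. The pads swing forward as they close: fully open they stand 13 mm farther back than shut.
Start: joints at [-1.302, 0.332, -0.065, 1.46, 0.022, 1.35, -0.088], TCP at [0.18, 0.599, 0.231] pointing down, gripper open.
Joint ranges: [-2.6, 2.6], [-0.5, 2.12], [-1.47, 1.34], [0.16, 2.42], [-1.27, 4.41], [0.06, 2.06], [-2.6, 2.6]. Speed limits (rad/s): [2.22, 2.22, 2.79, 2.79, 3.14, 3.14, 3.14].

## Interface

Orientations are given as a unit quaternion [x, y, z, w].
In Python, from workcell import manip, cams gives the robot as it stands.
- The arm moves only by the tool move_arm, never from a script. Its argument "moves" is a list of rows, each a list of 7 numbers: the turn, a rotation vector about the tool's x, y, z in degrees, then the shift along the tool's x, y, z in m, then the finger opening in m, from 0 to 0.0854. A call has 1 to 10 rows; each row is the pose to reach, as a shift and turn from the pose commanded when the call began, along the tool's axes at that moment; what a row does not reach only later rows make up. A row lasts 1/10 s, in which the tool goes at most 50 mm and 8.59 degrees, less where a joint would pass 70% of its speed; a pose out of reach is approached as far as the arm can. A call with a gripper value outside its range is refused whole. The fingers move at their own pace and stop on an object; "grip_force" is the grip in N (left out, the last holds). Time passes only in rows, so rows that repeat a pose let the fingers close. It gives the time, the measured TCP pose, the force and the opening at its end, in the units of the state.
- manip.get_obs(): the state, without advancing time (a new reading comes with each control period).
- cams.camera(name): name is "scene" or "top"; returns the picture (400x640x3 uint8, red, green, blue); there is no depth.
- cams.camera_params(name): a dict with "fx", "fy", "cx", "cy" (pixels), "xyz" and "rotation" of the camera in the world. Camera axes: x right, y up, looking along -z (the intrinsics and any distortion apply to the point x, -y, -z); pixel columns grow to the right and rows downward; lengths in m; the calibration is good to about 2 mm. A picture is of the moment at which its call begins. camera_params takes no time and is no camera call.
- manip.hand_in(): hands the job in, once; it reports no verdict.
The state is a dict: "clock": time; "joint_pos": joint angles; "joint_velocities": joint speeds; "tau": joint torques, N m; "position": TCP position; "ee_rot": TCP orientation; "ft_force": force on the tool from outside, world axes, zero at the start; "torque": the same for the moment, N m; "grip_width": opening from 0.0 (shut) to 1.0 (fully open).
Only numpy, scipy, OpenCV 4.12 (cv2) and the standard library are available. Lean on these libraries where they do the work, as an engineer would, in place of code of your own. Each camera call takes 0.05 s, during which the arm holds its last target. There are 200 camera calls.

## Working session

There is one attempt and no reset: what is moved stays moved. The work goes in short steps, Python scripts to look and compute and a tool call to move; the robot and the scene stay as the last step left them, time stands still between calls to the robot, and variables do not carry over. Pictures are saved under pics/ and viewed, about 8 in all and at most 12, crops included, and the job is handed in when it is done.

Besides the shell and the picture viewer there is one more tool, called in YAML: its name, and indented under it one key for each argument. move_arm: Moves the arm, as the interface text tells. Its arguments: {"type":"object","properties":{"moves":{"type":"array","items":{"type":"array","items":{"type":"number"}}},"grip_force":{"type":"number"}},"required":["moves"]}

```bash
mkdir -p pics
python3 - <<'E'
from workcell import manip, cams
import cv2
for n in ("scene","top"):
    cv2.imwrite(f"pics/{n}0.png",cams.camera(n)[:,:,::-1]); print(n,cams.camera_params(n))
print(manip.get_obs())
E
```

```text
scene {'fx': 504.016616738346, 'fy': 504.016616738346, 'cx': 328.3252942364265, 'cy': 198.83162886081803, 'xyz': array([ 1.25433651, -0.35744345,  1.28275541]), 'rotation': array([0.26923268, 0.13578542, 0.43810232, 0.84684263])}
top {'fx': 471.3617699958143, 'fy': 471.3617699958143, 'cx': 315.3679811634316, 'cy': 199.80997924856104, 'xyz': array([0.35498834, 0.15606566, 1.60726077]), 'rotation': array([-0.04046772,  0.04212208,  0.70734766, -0.70444828])}
{'clock': 0.1, 'joint_pos': array([-1.30159403,  0.33286408, -0.06470864,  1.46087347,  0.02163319,
        1.34990355, -0.08850066]), 'joint_velocities': array([-1.10531279e-03, -2.12803761e-05, -1.63700558e-03, -3.87339635e-03,
        7.44486607e-04, -6.96246213e-04,  1.47464600e-03]), 'tau': array([ 1.40680368e-03, -6.26752782e+01,  4.91989288e-02, -3.92429566e+01,
        1.63227646e-02,  6.92320056e-03,  7.66681183e-06]), 'position': array([0.17970902, 0.59824557, 0.23055323]), 'ee_rot': array([ 8.02385600e-01,  5.96805573e-01, -5.14235305e-04,  4.38667385e-04]), 'ft_force': array([-0.72044636,  0.19292742,  0.30894791]), 'torque': array([ 0.04922321,  0.00760436, -0.03923622]), 'grip_width': 1.0008877944847328}
```

View pics/scene0.png

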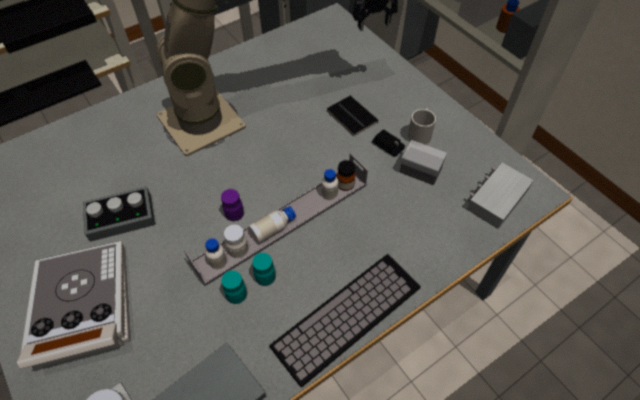

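View pics/top0.png

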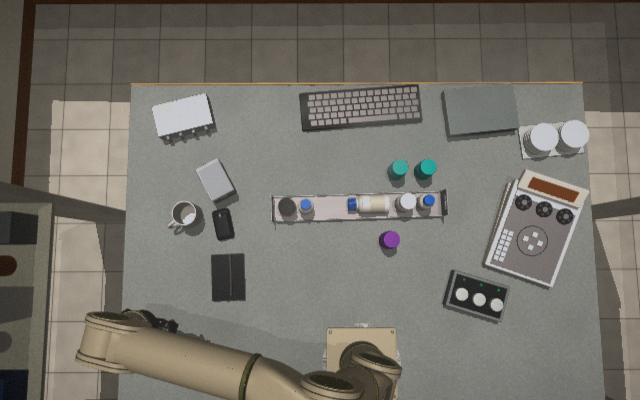

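The scene view shows the tray running diagonally, with the lying bottle at about (270,223) and its cap at (290,214). In the top view the bottle is at (372,204) with its cap at (352,204). The white jar (407,203) and small bottle (428,201) are behind the base. The other small bottle (306,206) and the brown jar (287,206) are beyond the cap. The purple (390,240) and turquoise (400,169), (428,168) jars are decoys outside the tray. I'll enlarge both views.

```bash
cat > h.py <<'E'
import numpy as np, cv2
from workcell import manip, cams
from scipy.spatial.transform import Rotation as R
def ray(n,u,v,z):
    p=cams.camera_params(n); d=R.from_quat(p["rotation"]).apply([(u-p["cx"])/p["fx"],-(v-p["cy"])/p["fy"],-1])
    c=np.array(p["xyz"]); return c+d*(z-c[2])/d[2]
def proj(n,X):
    p=cams.camera_params(n); q=R.from_quat(p["rotation"]).inv().apply(np.array(X)-p["xyz"])
    return p["cx"]-p["fx"]*q[...,0]/q[...,2], p["cy"]+p["fy"]*q[...,1]/q[...,2]
def crop(n,f,x,y,w,h,s):
    im=cams.camera(n)[:,:,::-1][y:y+h,x:x+w]; cv2.imwrite(f,cv2.resize(im,None,fx=s,fy=s,interpolation=cv2.INTER_CUBIC))
E
python3 - <<'E'
from h import *
a=cams.camera("top")[:,:,::-1][180:230,265:455]; b=cams.camera("scene")[:,:,::-1][150:285,180:380]
a=cv2.resize(a,None,fx=4,fy=4,interpolation=2)
b=cv2.resize(b,None,fx=2.8,fy=2.8,interpolation=2)
o=np.zeros((200+b.shape[0],760,3),np.uint8); o[:200]=a; o[200:,:b.shape[1]]=b
cv2.imwrite("pics/c1.png",o)
for u,v in [(273,221),(446,216),(273,194),(446,190)]: print(ray("top",u,v,.02))
for u,v in [(347,204),(389,204)]: print(ray("top",u,v,.042))
E
```

```text
[0.4699511  0.29512253 0.02      ]
[ 0.48448895 -0.28920429  0.02      ]
[0.5617588  0.29569621 0.02      ]
[ 0.57314783 -0.29244649  0.02      ]
[0.52423023 0.04640002 0.042     ]
[ 0.52366845 -0.09394736  0.042     ]
```

View pics/c1.png

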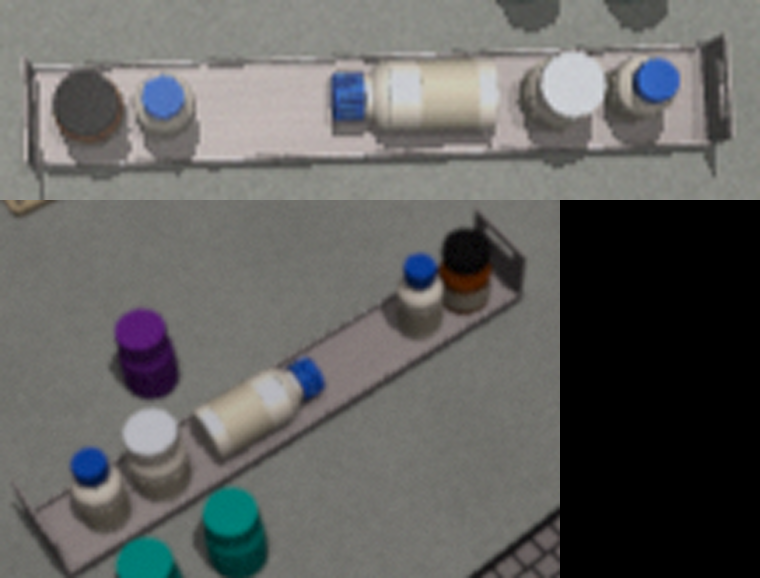

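The enlarged crop confirms the target: white body with a blue cap pointing to +y, lying alone in the lane. The cap tip is at top px (347.8,204) and the base at (389,204). I'll cross-check this against the scene view and compute the approach.

```bash
cat >> h.py <<'E'
def tool(tilt,yaw=0.0):  # tool x ~ world X; z = (0,-sin t,-cos t) (deg)
    t=np.radians(tilt); x=np.array([1,0,0.]); z=np.array([0,-np.sin(t),-np.cos(t)])
    return R.from_euler('z',yaw,degrees=True)*R.from_matrix(np.c_[x,np.cross(z,x),z])
def rel(p0,r0,p1,r1):
    return np.round((r0.inv()*r1).as_rotvec(degrees=True),1), np.round(r0.inv().apply(np.array(p1)-p0),4)
def now(): 
    o=manip.get_obs(); return np.array(o["position"]),R.from_quat(o["ee_rot"])
E
python3 - <<'E'
from h import *
print("tip",ray("top",347.8,204.2,.036),"base",ray("top",389,203.9,.06))
# scene: cap tip centre, base centre from crop
f=lambda u,v:(180+u/2.8,150+(v-200)/2.8)
print("scene cap end", ray("scene",*f(314,376),.042), "scene base bottom-left edge", ray("scene",*f(205,430),.042))
print("smallA",ray("top",265+165/4,180+98/4,.116),"blk jar",ray("top",265+88/4,180+102/4,.1))
print("jarB",ray("top",265+573/4,180+84/4,.106),"smallB",ray("top",265+656/4,180+80/4,.116))
p,r=now(); t=tool(30,.6)
cap=np.array([.524,.0305,.042]); tcp=cap+.021*t.apply([0,0,1])
print(tcp, rel(p,r,tcp-.12*t.apply([0,0,1]),t), rel(p,r,tcp,t))
E
```

```text
tip [0.52419373 0.04330488 0.036     ] base [ 0.52206086 -0.09107975  0.06      ]
scene cap end [0.52756825 0.03711162 0.042     ] scene base bottom-left edge [ 0.51889562 -0.0904732   0.042     ]
smallA [0.51514811 0.18127249 0.116     ] blk jar [0.51388134 0.24342901 0.1       ]
jarB [ 0.52620112 -0.14570093  0.106     ] smallB [ 0.5280043  -0.20993421  0.116     ]
[0.52410995 0.02000058 0.02381347] (array([-25.8, -19. ,  70.9]), array([-0.3975,  0.4784,  0.1034])) (array([-25.8, -19. ,  70.9]), array([-0.4547,  0.4962,  0.2074]))
```

The two views agree: the cap centre is at about (0.524, 0.031, 0.042), the length measures 134 mm and the free gap runs from y = -0.116 to 0.156. I'll move to a stand-off pose tilted 30° towards the cap side.

move_arm:
  moves:
    - [-2.6,-1.9,7.1,-0.036,0.047,0.003,0.075]
    - [-5.2,-3.8,14.2,-0.072,0.093,0.007,0.075]
    - [-7.7,-5.7,21.3,-0.108,0.14,0.01,0.075]
    - [-10.3,-7.6,28.4,-0.144,0.187,0.014,0.075]
    - [-12.9,-9.5,35.5,-0.18,0.233,0.017,0.075]
    - [-15.5,-11.4,42.5,-0.216,0.28,0.02,0.075]
    - [-18.1,-13.3,49.6,-0.252,0.327,0.024,0.075]
    - [-20.6,-15.2,56.7,-0.288,0.373,0.027,0.075]
    - [-23.2,-17.1,63.8,-0.323,0.42,0.031,0.075]
    - [-25.8,-19.0,70.9,-0.359,0.466,0.034,0.075]
  grip_force: 60

```text
clock: 1.2
position: [0.4716, 0.1917, 0.2024]
ee_rot: [0.966, 0.003, 0.001, 0.259]
ft_force: [0.4, 1.2, -1.1]
grip_width: 0.879
```

Run:
```python
from h import *
p,r=now(); t=tool(30,.6); print(p,r.as_matrix().round(3).tolist(),manip.get_obs()["joint_pos"].round(2))
tcp=np.array([.524,.0305,.042])+.021*t.apply([0,0,1])
print(rel(p,r,tcp-.2*t.apply([0,0,1]),t), rel(p,r,tcp,t))
```

```text
[0.4715566  0.19168167 0.20242347] [[1.0, 0.005, 0.004], [0.007, -0.866, -0.501], [0.001, 0.501, -0.866]] [-1.02  0.32  0.35  1.66  0.3   1.52 -0.73]
(array([ 0.1,  0.1, -0.2]), array([0.051 , 0.0596, 0.0408])) (array([ 0.1,  0.1, -0.2]), array([0.0512, 0.0594, 0.2408]))
```

move_arm:
  moves:
    - [0,0,0,0.03,0.035,0.02,0.075]
    - [0,0,-0.2,0.051,0.06,0.041,0.075]
    - [0,0,-0.2,0.051,0.06,0.08,0.075]
    - [0,0,-0.2,0.051,0.06,0.12,0.075]
    - [0,0,-0.2,0.051,0.06,0.15,0.075]
    - [0,0,-0.2,0.051,0.06,0.18,0.075]
    - [0,0,-0.2,0.051,0.06,0.18,0.075]
    - [0,0,-0.2,0.051,0.06,0.18,0.075]

```text
clock: 2.0
position: [0.5234, 0.0521, 0.0769]
ee_rot: [0.966, 0.007, 0.001, 0.259]
ft_force: [-0.0, -0.4, 0.5]
grip_width: 0.879
```

Run:
```python
from h import *
p,r=now(); t=tool(30,.6); print(p,manip.get_obs()["joint_pos"].round(2))
tcp=np.array([.524,.0305,.042])+.021*t.apply([0,0,1])
print(rel(p,r,tcp,t))
crop("scene","pics/c2.png",200,100,190,150,4)
```

```text
[0.52340012 0.05211824 0.07694711] [-0.83  0.43  0.42  1.84  0.33  1.16 -0.59]
(array([-0. ,  0. ,  0.2]), array([0.0004, 0.0013, 0.0621]))
```

View pics/c2.png

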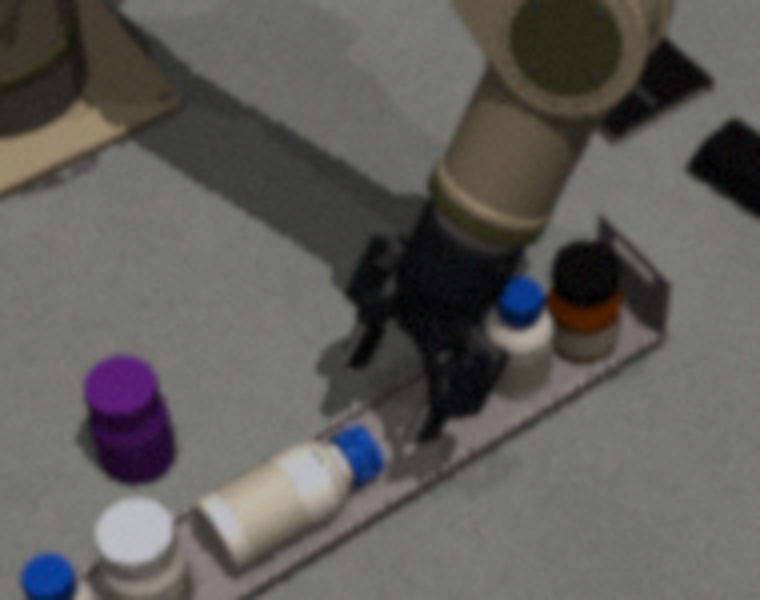

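The crop shows the open fingers beyond the cap (cap at crop (360,455)), straddling the lane and clear of the neighbours. I'll advance and close.

move_arm:
  moves:
    - [0,0,0,0,0.001,0.025,0.075]
    - [0,0,0,0,0.001,0.05,0.075]
    - [0,0,0.2,0,0.001,0.062,0.075]
    - [0,0,0.2,0,0.001,0.062,0.075]
    - [0,0,0.2,0,0.001,0.062,0.04]
    - [0,0,0.2,0,0.001,0.062,0.03]
    - [0,0,0.2,0,0.001,0.062,0.03]
    - [0,0,0.2,0,0.001,0.062,0.03]
    - [0,0,0.2,0,0.001,0.062,0.03]
    - [0,0,0.2,0,0.001,0.062,0.03]
  grip_force: 60

```text
clock: 3.05
position: [0.5245, 0.0211, 0.0241]
ee_rot: [0.966, 0.006, 0.002, 0.258]
ft_force: [-1.3, 4.1, 6.2]
grip_width: 0.446
```

move_arm:
  moves:
    - [0,0,0,0,0.005,-0.009,0.02]
    - [0,0,0,0,0.01,-0.017,0.02]
    - [0,0,0,0,0.02,-0.035,0.02]
    - [0,0,0,0,0.035,-0.061,0.02]
    - [0,0,0,0,0.05,-0.087,0.02]
    - [0,0,0,0,0.065,-0.113,0.02]
    - [0,0,0,0,0.08,-0.139,0.02]
    - [0,0,0,0,0.08,-0.139,0.02]
  grip_force: 80

```text
clock: 3.85
position: [0.5253, 0.0202, 0.1877]
ee_rot: [0.966, 0.004, 0.004, 0.257]
ft_force: [0.4, 0.1, -3.0]
grip_width: 0.448
```

Run:
```python
from h import *
p,r=now(); print(p,manip.get_obs()["joint_pos"].round(2),manip.get_obs()["ft_force"],manip.get_obs()["grip_width"])
g=np.array([.5225,.02,.20])
for tl in (30,15,0,-15,-30,-45,-60):
    t=tool(tl,.6*0+1.0); c=(30-tl)/90; gp=(p+r.apply([0,0,-.021]))*(1-c)+g*c
    print(tl,rel(p,r,gp+.021*t.apply([0,0,1]),t))
crop("scene","pics/c3.png",200,80,190,150,4)
```

```text
[0.52533935 0.02016663 0.18772569] [-0.83  0.26  0.46  1.78  0.38  1.33 -0.49] [ 0.3671686   0.05444677 -2.99706069] 0.4476303834523738
30 (array([-0.2, -0. , -0.5]), array([-0.    ,  0.0001, -0.    ]))
15 (array([14.8, -0.1, -0.5]), array([-0.0005, -0.0043,  0.001 ]))
0 (array([29.8, -0.2, -0.5]), array([-0.001 , -0.0084,  0.0007]))
-15 (array([44.8, -0.2, -0.5]), array([-0.0015, -0.0117, -0.0009]))
-30 (array([59.8, -0.3, -0.4]), array([-0.002 , -0.014 , -0.0035]))
-45 (array([74.8, -0.4, -0.4]), array([-0.0025, -0.0151, -0.0068]))
-60 (array([89.8, -0.4, -0.4]), array([-0.003 , -0.0148, -0.0105]))
```

View pics/c3.png

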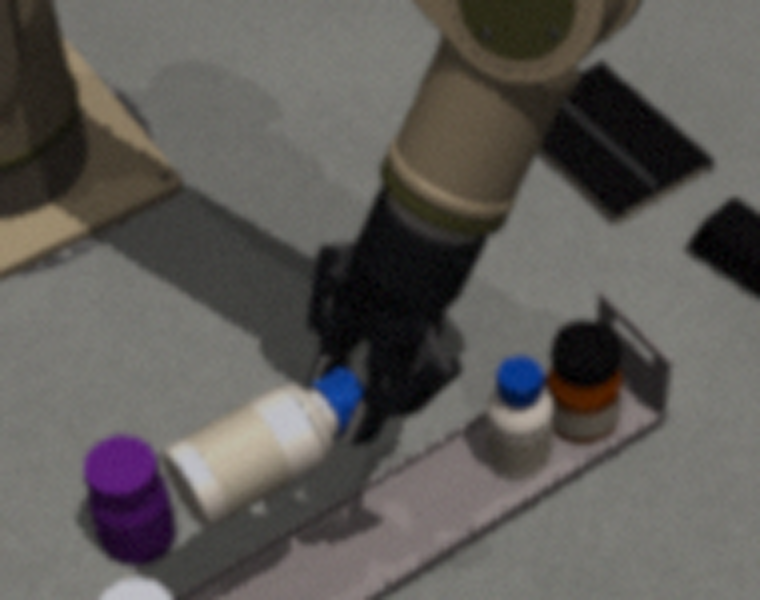

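The crop shows the bottle lifted and held by its cap (crop (338,397)), still roughly horizontal. I'll turn it upright about the jaw axis.

move_arm:
  moves:
    - [6,0,0,0,-0.002,0,0.02]
    - [12,0,-0.5,0,-0.0035,0.001,0.02]
    - [18,0,-0.5,-0.001,-0.005,0.001,0.02]
    - [24,0,-0.5,-0.001,-0.007,0.001,0.02]
    - [30,-0.2,-0.5,-0.001,-0.0085,0.001,0.02]
    - [36,-0.2,-0.5,-0.001,-0.01,0,0.02]
    - [42,-0.2,-0.5,-0.0015,-0.011,-0.001,0.02]
    - [48,-0.3,-0.5,-0.0015,-0.012,-0.0015,0.02]
    - [54,-0.3,-0.5,-0.002,-0.013,-0.0025,0.02]
    - [60,-0.3,-0.5,-0.002,-0.014,-0.0035,0.02]

```text
clock: 4.9
position: [0.521, 0.0336, 0.179]
ee_rot: [0.965, 0.008, -0.005, -0.261]
ft_force: [0.3, 0.4, -3.0]
grip_width: 0.449
```

Run:
```python
from h import *
p,r=now(); print(p,manip.get_obs()["joint_pos"].round(2),manip.get_obs()["grip_width"])
g=np.array([.5225,.02,.20])
for tl in (-30,-45,-60):
    t=tool(tl,1.0); print(tl,rel(p,r,g+.021*t.apply([0,0,1]),t))
```

```text
[0.52099639 0.03356467 0.1789637 ] [-0.3   0.25  0.54  1.83 -0.66  1.32  0.5 ] 0.4494603760225149
-30 (array([-0.3,  0.3, -0.1]), array([ 0.0012,  0.0012, -0.004 ]))
-45 (array([14.7,  0.3, -0.2]), array([ 0.0012, -0.0042, -0.0047]))
-60 (array([29.7,  0.3, -0.2]), array([ 0.0012, -0.0093, -0.0068]))
```

move_arm:
  moves:
    - [5,0,0,0,-0.001,-0.001,0.02]
    - [10,0,0,0.001,-0.003,-0.003,0.02]
    - [15,0.3,-0.2,0.001,-0.004,-0.005,0.02]
    - [20,0.3,-0.2,0.001,-0.006,-0.0055,0.02]
    - [25,0.3,-0.2,0.001,-0.0075,-0.006,0.02]
    - [29.7,0.3,-0.2,0.001,-0.009,-0.007,0.02]
    - [29.7,0.3,-0.2,0.001,-0.009,-0.007,0.02]
    - [29.7,0.3,-0.2,0.001,-0.009,-0.007,0.02]

```text
clock: 5.7
position: [0.5222, 0.0379, 0.189]
ee_rot: [0.868, 0.007, -0.005, -0.497]
ft_force: [0.6, -0.6, -2.7]
grip_width: 0.445
```

Run:
```python
from h import *
p,r=now(); o=manip.get_obs(); print(p,r.as_matrix()[:,2].round(3),r.as_matrix()[:,0].round(3),o["joint_pos"].round(2),o["grip_width"],o["torque"])
g=p+r.apply([0,0,-.021]); print("grip",g)
a=cams.camera("top")[:,:,::-1][140:240,270:460]; b=cams.camera("scene")[:,:,::-1][130:260,200:390]
cv2.imwrite("pics/c4.png",np.vstack([cv2.resize(a,None,fx=2.5,fy=2.5,interpolation=2),cv2.resize(b,None,fx=2.5,fy=2.5,interpolation=2)]))
print("top px grip",proj("top",g),"scene grip",proj("scene",g),"base expected",proj("scene",g-[0,0,.122]))
```

```text
[0.52218214 0.03789713 0.18897262] [-0.016  0.862 -0.506] [ 1.     0.017 -0.002] [-0.01  0.49  0.48  1.79 -1.07  1.66  0.85] 0.4446391478724127 [-1.37947021 -0.02830484 -0.04142529]
grip [0.52251069 0.01978873 0.19960172]
top px grip (np.float64(359.4532854090273), np.float64(198.88658024741963)) scene grip (np.float64(282.60688587073025), np.float64(182.28239577250312)) base expected (np.float64(285.49464530596094), np.float64(207.73279823392397))
```

View pics/c4.png

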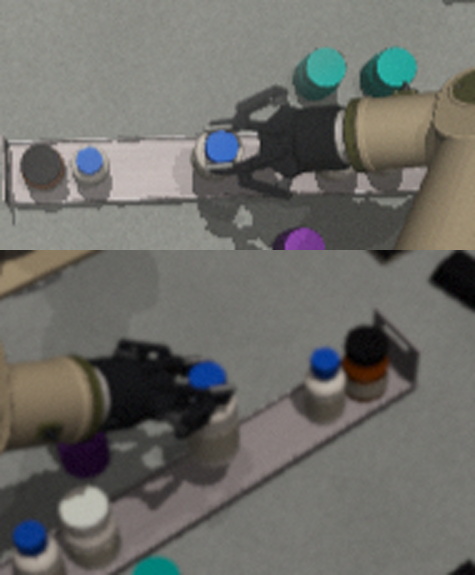

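The bottle now hangs cap up over the middle of the gap. I'll check its tilt by overlaying the ideal upright outline.

```bash
cat > ov.py <<'E'
from h import *
def overlay(f,gx,gy,zbase,boxes=((("top",325,160,75,75)),("scene",250,150,75,75)),s=6):
    out=[]
    for n,x,y,w,h in boxes:
        im=cv2.resize(cams.camera(n)[:,:,::-1][y:y+h,x:x+w],None,fx=s,fy=s,interpolation=2)
        im=np.clip(im.astype(float)*1.5,0,255).astype(np.uint8)
        for z,rr,c in ((0,.03,(0,0,255)),(.09,.03,(0,255,0)),(.135,.02,(0,255,255))):
            th=np.linspace(0,2*np.pi,60); P=np.c_[gx+rr*np.cos(th),gy+rr*np.sin(th),0*th+zbase+z]
            u,v=proj(n,P); cv2.polylines(im,[np.c_[(u-x+.5)*s,(v-y+.5)*s].astype(np.int32)],True,c,1)
        out.append(im[:, :390])
    cv2.imwrite(f,np.hstack(out))
E
python3 - <<'E'
from ov import *
overlay("pics/c5.png",.5225,.0198,.1996-.122)
E
```

```text
(no output)
```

View pics/c5.png

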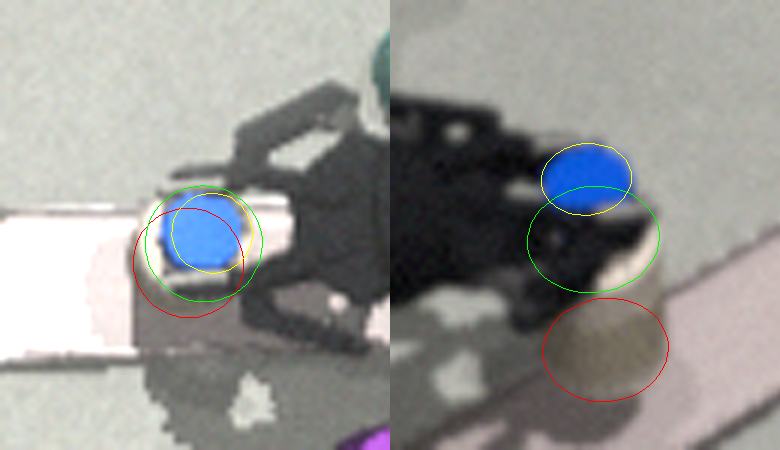

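The overlay agrees to within about 1.5 px: the cap is about 4 mm towards +y and the base is on the model, so the tilt is only 2–3°. The bottle is upright enough to set down. I'll lower it 58 mm, then go in small steps while watching the force.

move_arm:
  moves:
    - [0,0,0,0,0.006,0.0035,0.02]
    - [0,0,0,0,0.016,0.0095,0.02]
    - [0,0,0,0,0.026,0.0155,0.02]
    - [0,0,0,0,0.036,0.021,0.02]
    - [0,0,0,0,0.043,0.0255,0.02]
    - [0,0,0,0,0.048,0.0285,0.02]
    - [0,0,0,0,0.05,0.0295,0.02]
    - [0,0,0,0,0.05,0.0295,0.02]
    - [0,0,0,0,0.05,0.0295,0.02]

```text
clock: 6.8
position: [0.5228, 0.0384, 0.1325]
ee_rot: [0.867, 0.008, -0.004, -0.498]
ft_force: [0.3, 1.3, -2.3]
grip_width: 0.445
```

Run:
```python
from ov import *
p,r=now(); g=p+r.apply([0,0,-.021]); print(g,manip.get_obs()["ft_force"],manip.get_obs()["joint_pos"].round(2))
overlay("pics/c6.png",g[0],g[1],g[2]-.122)
```

```text
[0.52308052 0.02024687 0.14307705] [ 0.26616538  1.30111344 -2.29611781] [ 0.01  0.58  0.46  1.81 -1.1   1.61  0.95]
```

View pics/c6.png

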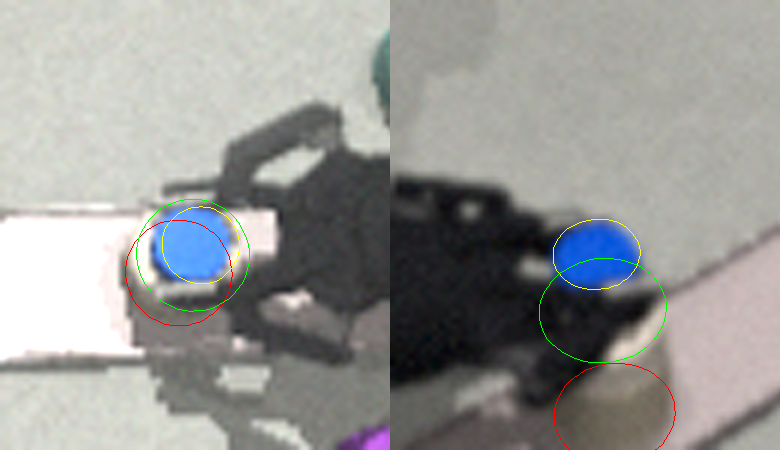

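The bottle is hanging just above the floor and in line with the lane. I'll continue down.

move_arm:
  moves:
    - [0,0,0,0,0.0017,0.001,0.02]
    - [0,0,0,0,0.0034,0.002,0.02]
    - [0,0,0,0,0.0052,0.003,0.02]
    - [0,0,0,0,0.0052,0.003,0.02]
    - [0,0,0,0,0.0052,0.003,0.02]

```text
clock: 7.4
position: [0.5228, 0.0385, 0.1274]
ee_rot: [0.867, 0.008, -0.004, -0.499]
ft_force: [-2.3, -2.4, 7.3]
grip_width: 0.449
```

move_arm:
  moves:
    - [0,0,0,0,0.0009,0.0005,0.02]
    - [0,0,0,0,0.0017,0.001,0.02]
    - [0,0,0,0,0.0017,0.001,0.02]
    - [0,0,0,0,0.0017,0.001,0.02]

```text
clock: 7.8
position: [0.5229, 0.0385, 0.1274]
ee_rot: [0.866, 0.009, -0.003, -0.5]
ft_force: [-5.8, -3.8, 18.8]
grip_width: 0.443
```

Contact: the upward force rose to 19 N. I'll ease off the press and open gradually.

move_arm:
  moves:
    - [0,0,0,0,-0.001,-0.0005,0.02]
    - [0,0,0,0,-0.0018,-0.001,0.02]
    - [0,0,0,0,-0.0018,-0.001,0.02]
    - [0,0,0,0,-0.0018,-0.001,0.02]
  grip_force: 25

```text
clock: 8.2
position: [0.5228, 0.0385, 0.1274]
ee_rot: [0.867, 0.008, -0.004, -0.499]
ft_force: [-1.6, -2.0, 8.0]
grip_width: 0.448
```

Run:
```python
from ov import *
p,r=now(); g=p+r.apply([0,0,-.021]); print(g,manip.get_obs()["ft_force"],r.as_matrix()[:,2].round(3))
overlay("pics/c7.png",.523,.0205,.012,(("top",325,160,75,75),("scene",250,170,75,75)))
```

```text
[0.52308532 0.02039026 0.13795409] [-1.64987722 -2.00698779  7.98596597] [-0.015  0.864 -0.503]
```

View pics/c7.png

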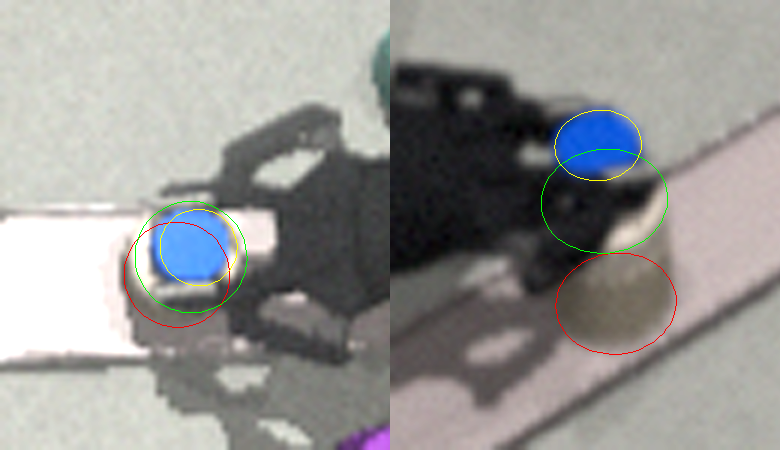

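The model drawn with its base on the tray floor (z = 12 mm) matches the image in both views, so the bottle is standing on the floor. I'll release, then back straight out.

move_arm:
  moves:
    - [0,0,0,0,0,0,0.036]
    - [0,0,0,0,0,0,0.038]
    - [0,0,0,0,0,0,0.04]
    - [0,0,0,0,0,0,0.043]
    - [0,0,0,0,0,0,0.047]
    - [0,0,0,0,0,0,0.055]
    - [0,0,0,0,0,0,0.065]
    - [0,0,0,0,0,0,0.07]
    - [0,0,0,0,0,0,0.07]
    - [0,0,0,0,0,0,0.07]

```text
clock: 9.3
position: [0.5226, 0.0385, 0.1262]
ee_rot: [0.867, 0.008, -0.004, -0.498]
ft_force: [0.6, 0.9, 0.2]
grip_width: 0.819
```

move_arm:
  moves:
    - [0,0,0,0,0,-0.008,0.07]
    - [0,0,0,0,0,-0.02,0.07]
    - [0,0,0,0,0,-0.035,0.07]
    - [0,0,0,0,0,-0.05,0.07]
    - [0,0,0,0,0,-0.07,0.07]
    - [0,0,0,0,0,-0.09,0.07]
    - [0,0,0,0,0,-0.11,0.07]
    - [0,0,0,0,0,-0.12,0.07]
    - [0,0,0,0,0,-0.12,0.07]
    - [0,0,0,0,0,-0.12,0.07]

```text
clock: 10.3
position: [0.5243, -0.0648, 0.1865]
ee_rot: [0.867, 0.008, -0.004, -0.498]
ft_force: [-0.1, 0.3, -0.1]
grip_width: 0.819
```

Run:
```python
from ov import *
p,r=now(); print(p,manip.get_obs()["ft_force"])
a=cams.camera("top")[:,:,::-1][180:230,265:455]; b=cams.camera("scene")[:,:,::-1][130:265,180:380]
a=cv2.resize(a,None,fx=4,fy=4,interpolation=2); b=cv2.resize(b,None,fx=2.8,fy=2.8,interpolation=2)
o=np.zeros((200+b.shape[0],760,3),np.uint8); o[:200]=a; o[200:,:b.shape[1]]=b
cv2.imwrite("pics/c8.png",o)
```

```text
[ 0.52434598 -0.06484818  0.18651704] [-0.08394297  0.31065168 -0.11840569]
```

View pics/c8.png

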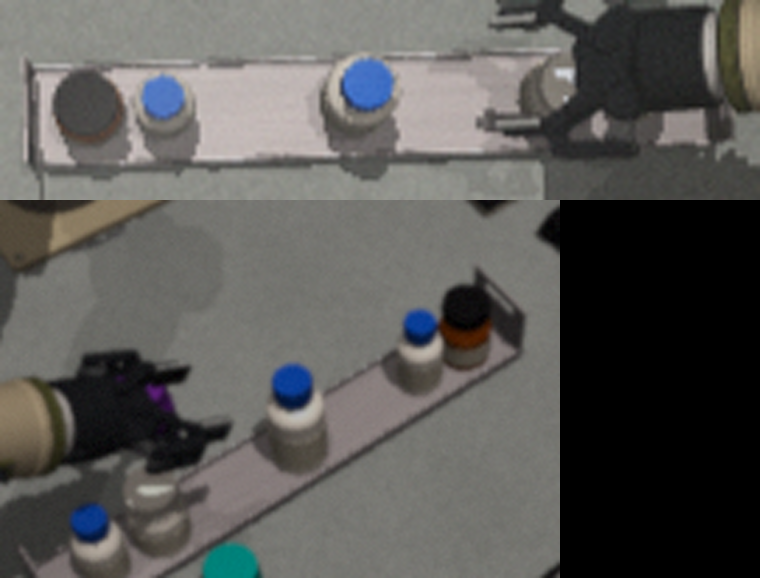

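The bottle stands alone and upright in mid-gap, with its cap at top-crop (367,83). The neighbours haven't moved and the gripper is clear, with the force at about 0 N.

```bash
python3 -c "
from workcell import manip; print(manip.hand_in())"
```

```text
the job is handed in; nothing more can be done
None
```

The toppled bottle now stands on its base, cap up, near the middle of its gap in the tray, and the job was handed in at about 10.4 s. I gripped it by the cap, lifted it, turned it upright and lowered it until it touched the tray floor. I then eased off, opened the fingers and backed clear.

**Last checks:**
- **Standing:** both camera views show the bottle upright in the lane. Before release, an outline drawn with its base on the tray floor matched to about 1 px.
- **Forces:** the highest reading was about 19 N, at set-down. After backing off it was about 0 N.
- **Other things:** the neighbours I could see looked unmoved. In the last picture the gripper partly hid the white jar and hid the small bottle behind it in the top view. The mouse, tip box and mug were outside that crop. I did not measure any of these positions again.

**Disagreements:** the grip point at floor contact was about 4 mm higher than planned, probably because the cap was held slightly off centre. The hanging bottle also looked tilted by 2–3°. It was free-standing and upright after release.

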